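Offer up a flanged pipe stub for its gasket

ROBOT

A 6-joint arm with a two-finger parallel gripper is mounted at the origin on the work surface. World frame = base frame: x ahead of the robot, y to its left, z up, the work surface at z = 0. Lengths are in mm, angles in degrees, forces in N, time in s.
With the tool pointing down it reaches from about 350 to 775 mm from the base axis. Payload 5.5 kg.
Tool frame: the origin (TCP) lies on the centre line of the jaws, within the pads' length; the fingertips stand arm.finger_overhang ahead of it and the grasp point (between the pads) lies 8 mm behind it (arm.finger_overhang is the distance from the TCP to the fingertips, in mm); z points along the fingers, y is the direction in which the jaws open and shut (so a half turn about z gives the same grasp; the last joint's range is limited). The gripper opens to 85 mm and grips with 20 to 120 N. Pads are 22 mm wide; open, the fingers measure 114 mm over their backs; the gripper's body (76 mm by 85 mm) begins 54 mm behind the grasp point. The pads swing forward as they close: fully open they stand 13 mm farther back than shut.
Start: joints at [-77.727, 17.945, 2.641, 74.691, 0, 82.002], TCP at [199.215, -539.429, 242.323] pointing down, gripper open.
Joint ranges: [-158.12, 158.12], [-49.38, 96.58], [-58.88, 72.47], [-126.05, 133.96], [-84.25, 85.87], [-180, 180]. Speed limits (degrees/s): [147.25, 147.25, 180, 180, 180, 180].

INTERFACE

Orientations are given as a 3x3 rotation matrix whose columns are the frame's x, y, z axes.
In Python, from workcell import arm gives the robot as it stands.
- The arm moves only by the tool arm_command, never from a script. Its argument "steps" is a list that holds one entry, the list of rows, each a list of 6 numbers: the shift along the tool's x, y, z in cm, then the turn, a rotation vector about the tool's x, y, z in rad. A call has 1 to 12 rows; each row is the pose to reach, as a shift and turn from the pose commanded when the call began, along the tool's axes at that moment; what a row does not reach only later rows make up. A row lasts 1/12 s, in which the tool goes at most 41.7 mm and 7.16 degrees, less where a joint would pass 70% of its speed; a pose out of reach is approached as far as the arm can. A call with a gripper value outside its range is refused whole. "claw" is the closure, from -1 (fully open) to 1 (shut), set as the call begins (left out, the last holds). The fingers move at their own pace and stop on an object; "grip_force" is the grip in N (left out, the last holds). Time passes only in rows, so rows that repeat a pose let the fingers close. It gives the time, the measured TCP pose, the force and the opening at its end, in the units of the state.
- arm.get_obs(): the state, without advancing time (a new reading comes with each control period).
- arm.snapshot(name): name is "side" or "top" or "wrist"; returns the picture (384x512x3 uint8, red, green, blue); there is no depth.
- arm.camera_info(name): a dict with "camera_matrix" (3x3 intrinsics, pixels), "T" (4x4, takes a point from camera to world coordinates); the wrist camera has in their place "mount" (4x4, takes a point from camera to tool coordinates, whose origin is the TCP and whose axes are the flange's). Camera axes: x right, y down, z forward; pixel columns grow to the right and rows downward; lengths in mm; the calibration is good to about 2 mm. A picture is of the moment at which its call begins: read the wrist's pose just before it. camera_info takes no time and is no camera call.
- arm.sign_off(): hands the job in, once; it reports no verdict.
The state is a dict: "clock": time; "q": joint angles; "joint_vel": joint speeds; "joint_torque": joint torques, N m; "position": TCP position; "orientation": TCP orientation; "force": force on the tool from outside, world axes, zero at the start; "moment": the same for the moment, N m; "opening": finger opening in mm.
Only numpy, scipy, OpenCV 4.12 (cv2) and the standard library are available. Lean on these libraries where they do the work, as an engineer would, in place of code of your own. Each camera call takes 0.05 s, during which the arm holds its last target.

TASK

Lift the stiff lid of the fittings case (it has a bar handle) and leave it standing about upright, not flopped right back. Then take out the pipe stub with the oblong two-bolt flange, carry it over the top of the upright spatter shield without knocking the shield, and hold it upright, flange down, directly above the matching flange on the clamped pipe, edges and bolt holes in line, with about 8 mm of clear air between the two flanges so I can slip the gasket in. Never let the flanges touch, leave the other things where they are, and finish still holding the stub there: do not let go.

Things in the scene. Friction and masses are not known exactly. Their poses are not given: they have to be found in the camera images.
- case: black open-topped plastic fittings case fixed to the bench, outside 170 (its x) x 280 (its y) x 95 mm high, walls and floor 5 mm. Origin: centre of its underside; the hinge is along the top of its +x side. The two stubs stand in it about 130 mm apart along its y.
- lid (a joint): lid angle in rad: 0 shut (level), 1.57 upright, stop at 2.4 (leaning far back). Starts shut or a little ajar. Stiff friction hinge (about 0.5 N m, so 2 to 4 N at the handle): it stays where it is left. The lid is 170 x 280 mm, about 9 mm thick.
- lid_hinge (a point): point on the hinge axis at mid-length, at the case's top rim, 95 mm above the bench. Has the case's axes: the hinge axis is y, and the shut lid reaches from here towards -x.
- lid_handle (a point): middle of the straight steel bar handle, a round bar 12 mm in diameter, 120 mm long, parallel to the hinge (its y axis), standing 40 mm clear (bar centre) beyond the lid's free edge and joined to the lid only at its two ends. 210 mm from the hinge and 4 mm above it when the lid is shut; moves with the lid.
- oblong_stub: THE STUB TO CARRY: steel pipe stub standing upright on its flange in the case: plain round pipe 42 mm in diameter rising to 85 mm above the underside, on an oblong two-bolt flange 100 mm long (its x), 60 mm wide (its y), 8 mm thick. Origin: centre of the flange's underside; z up along the pipe. About 0.3 to 0.6 kg. A half turn about z makes no difference. It may stand at either end of the case.
- round_stub: the other stub in the case, not wanted: same pipe, 42 mm in diameter and 85 mm tall, but on a round flange 72 mm in diameter, 8 mm thick. Origin: centre of its underside. To be left in the case.
- pipe: steel pipe 60 mm in diameter, 260 mm long, lying along its x axis, clamped in two dark blocks on the bench (fixed), with a 42 mm riser at its middle that carries the matching flange. Origin: on the bench under the middle.
- mate (a point): centre of the top face of the matching flange, 130 mm above the bench: oblong, 100 mm long (x axis) and 60 mm wide (y axis), 8 mm thick, z up.
- shield_top (a point): middle of the top edge of the upright aluminium spatter shield between the case and the pipe, 170 mm above the bench: a fixed thin plate 280 mm long along its x axis, 4 mm thick.
- spray_can: loose spray can, 56 mm in diameter, 170 mm tall, upright on the bench; origin at the centre of its base. Leave alone.
- wire_brush: loose brush lying on the bench, about 200 mm long. Leave alone.
- weld_square: loose dark steel welding square, 100 x 22 x 100 mm, standing on the bench. Leave alone.
- shield: the same spatter shield as a whole, fixed to the bench by a flat foot 50 mm wide; origin on the bench under its middle, x along the plate.

How it is judged:
By the outcome, as a careful person would: the job done as asked, in the order asked, and still so for the second after the job is handed in, while the arm keeps its last pose, push and grip.
It also fails if it takes over 64 s, if anything falls off the work surface, if the arm or the gripper's body presses on something with over 40 N, if the wrist force passes 120 N, or if a joint passes its speed limit or range.

## Working session

There is one attempt and no reset: what is moved stays moved. The work goes in short steps, Python scripts to look and compute and a tool call to move; the robot and the scene stay as the last step left them, time stands still between calls to the robot, and variables do not carry over. Pictures are saved under pics/ and viewed, and the job is handed in when it is done.

Besides the shell and the picture viewer there is one more tool, called after "Request:" by a JSON object that holds its "name" and its "arguments", one argument or row to a line. arm_command: Moves the arm, as the interface text tells. Its arguments: {"type":"object","properties":{"steps":{"type":"array"},"claw":{"type":"number"},"grip_force":{"type":"number"}},"required":["steps"]}

```bash
ls; mkdir -p pics; python3 - <<'E'
from workcell import arm
import cv2
print(arm.get_obs()); print(arm.finger_overhang)
for n in ["side","top","wrist"]:
    print(n,arm.camera_info(n))
    im=arm.snapshot(n); cv2.imwrite(f"pics/{n}0.png",im[:,:,::-1])
E
```

```text
pics
{'clock': 0.0, 'q': array([-7.77261197e+01,  1.79910744e+01,  2.57629457e+00,  7.46906027e+01,
       -1.34539089e-03,  8.20033757e+01]), 'joint_vel': array([-0.08821155, -0.05994892, -0.00744588,  0.01239061,  0.01281538,
       -0.01172867]), 'joint_torque': array([-4.75561239e-05, -4.80627394e+01,  2.98533136e+01,  1.95155467e-02,
       -1.43738439e-04,  9.92702454e-08]), 'position': array([ 199.1056465 , -538.89701656,  241.40131128]), 'orientation': array([[ 9.38067451e-01,  3.46452431e-01, -4.13946111e-04],
       [ 3.46452600e-01, -9.38065767e-01,  1.79223819e-03],
       [ 2.32616601e-04, -1.82465302e-03, -9.99998308e-01]]), 'force': array([ 0.30513139, -0.20171306, -0.15610365]), 'moment': array([ 0.02194393, -0.00514551, -0.00246514]), 'opening': 85.5759201530518}
11.0
side {'camera_matrix': array([[479.69845828,   0.        , 260.26485461],
       [  0.        , 479.69845828, 195.54000734],
       [  0.        ,   0.        ,   1.        ]]), 'T': array([[ 9.78568929e-01, -1.66099319e-01,  1.21712232e-01,
         3.74850096e+02],
       [-2.05723869e-01, -8.14345800
[... 574 characters left out ...]
      [-1.98976800e-02, -1.51875256e-01, -9.88199367e-01,
         1.45983595e+03],
       [ 0.00000000e+00,  0.00000000e+00,  0.00000000e+00,
         1.00000000e+00]])}
wrist {'camera_matrix': array([[295.81904649,   0.        , 249.51137035],
       [  0.        , 295.81904649, 193.87154406],
       [  0.        ,   0.        ,   1.        ]]), 'mount': array([[-4.35368429e-04, -9.55458593e-01, -2.95124869e-01,
         7.43048003e+01],
       [ 9.99999873e-01, -3.40585646e-04, -3.72563963e-04,
         3.22820316e-01],
       [ 2.55454146e-04, -2.95124993e-01,  9.55458619e-01,
        -1.31135295e+02],
       [ 0.00000000e+00,  0.00000000e+00,  0.00000000e+00,
         1.00000000e+00]])}
```

View pics/side0.png

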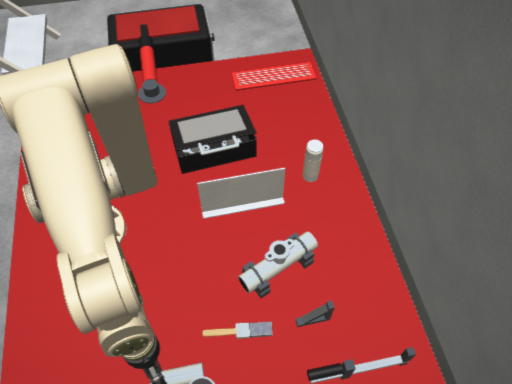

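View pics/top0.png

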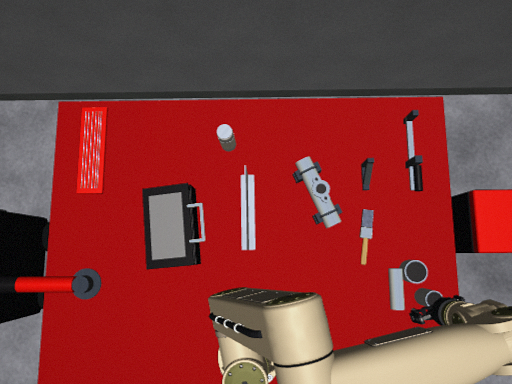

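View pics/wrist0.png

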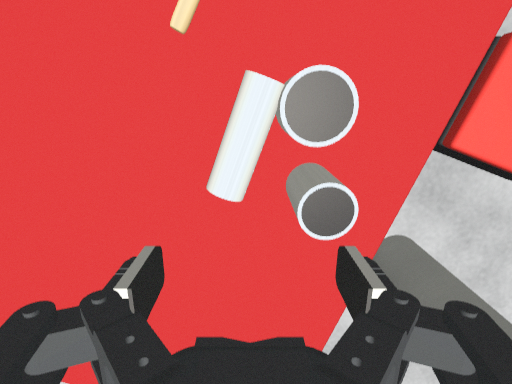

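Top view: case at about (172,225) with its handle on the right (203,222), shield at (248,212), can at (226,137), pipe at (318,192), brush (367,237), and square (367,175). I'll enlarge these for measuring.

```bash
python3 - <<'E'
import cv2
t=cv2.imread("pics/top0.png"); s=cv2.imread("pics/side0.png")
def crop(im,x,y,w,h,k,n):
    c=cv2.resize(im[y:y+h,x:x+w],None,fx=k,fy=k,interpolation=cv2.INTER_CUBIC)
    for i in range(0,w,10):
        cv2.putText(c,str(x+i),(i*k,8),0,.3,(0,255,255),1); cv2.line(c,(i*k,10),(i*k,14),(0,255,255),1)
    for i in range(0,h,10):
        cv2.putText(c,str(y+i),(0,i*k+4),0,.3,(0,255,255),1)
    cv2.imwrite(n,c)
crop(t,135,175,130,100,6,"pics/tcase.png")
crop(t,285,145,65,95,6,"pics/tpipe.png")
crop(s,160,95,130,125,4,"pics/scase.png")
crop(s,230,220,100,80,6,"pics/spipe.png")
E
```

```text
(no output)
```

View pics/tcase.png

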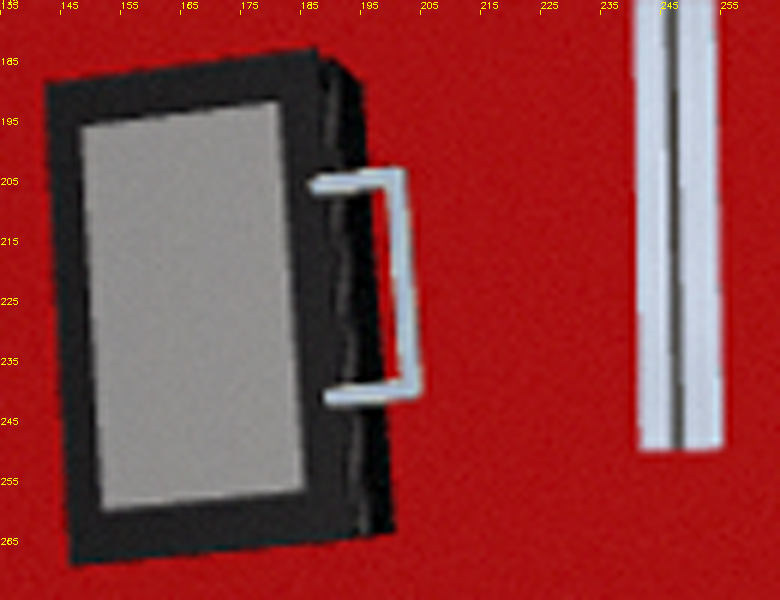

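View pics/tpipe.png

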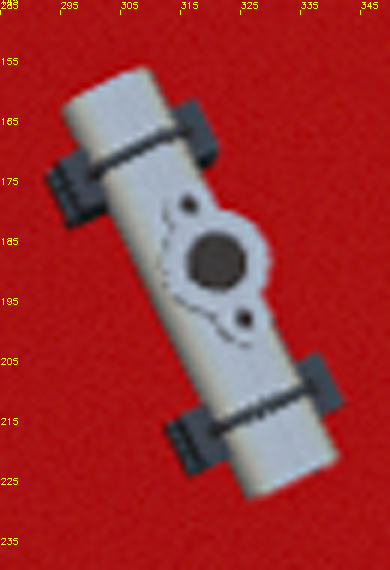

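View pics/scase.png

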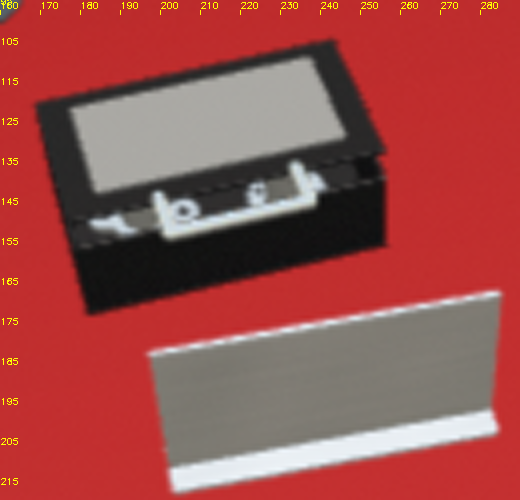

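View pics/spipe.png

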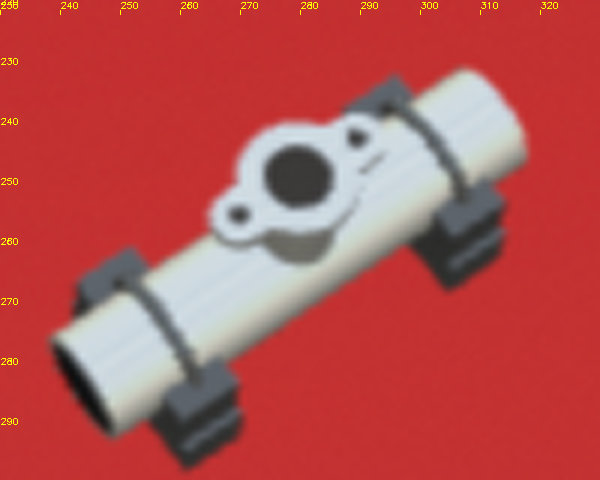

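```bash
cat > h.py <<'E'
from workcell import arm
import numpy as np, cv2
def cam(n,obs=None):
    c=arm.camera_info(n); K=c["camera_matrix"]
    if n=="wrist":
        T=np.eye(4);T[:3,:3]=obs["orientation"];T[:3,3]=obs["position"]; T=T@c["mount"]
    else: T=c["T"]
    return K,T
def ray(K,T,p):
    d=T[:3,:3]@(np.linalg.inv(K)@[p[0],p[1],1]); return T[:3,3],d/np.linalg.norm(d)
def atz(K,T,p,z):
    o,d=ray(K,T,p); return o+d*(z-o[2])/d[2]
def tri(r):
    A=np.zeros((3,3));b=np.zeros(3)
    for o,d in r:
        M=np.eye(3)-np.outer(d,d);A+=M;b+=M@o
    x=np.linalg.solve(A,b); return x,[np.linalg.norm(np.cross(x-o,d)) for o,d in r]
def proj(K,T,X):
    p=np.linalg.inv(T)@np.append(X,1); q=K@p[:3]; return q[:2]/q[2]
E
python3 - <<'E'
from h import *
np.set_printoptions(precision=1,suppress=True)
t=cam("top");s=cam("side")
P={"hingeL":((142.8,188.7),(243.5,105)),"hingeR":((146.7,269.2),(169,120.5)),"barA":((201,204.5),(238.3,145)),"barB":((203.5,240.3),(201.75,153.5)),"freeA":((188,183),(256,133)),
"mate":((321.2,188.5),(279.7,249.3)),"h1":((316.5,179),(289.5,243)),"h2":((325.7,198),(269.8,255.7)),"shA":((245,165),(285,168)),"shB":((248,250),(197.5,183.3))}
for k,(a,b) in P.items():
    x,r=tri([ray(*t,a),ray(*s,b)]); print(k,x,np.array(r))
for k in("mate","h1","h2"): print(k,atz(*t,P[k][0],130),atz(*s,P[k][1],130))
for k in("shA","shB"): print(k,atz(*t,P[k][0],170),atz(*s,P[k][1],170))
E
```

```text
hingeL [583.9 370.2  96. ] [0.8 0.8]
hingeR [306.5 344.7  99.2] [2.3 2.3]
barA [524.3 157.5 130.8] [3. 3.]
barB [401.  147.3 129.2] [0.9 0.9]
freeA [597.7 205.2 122.6] [0.2 0.2]
mate [ 573.9 -252.6  129.7] [0.6 0.6]
h1 [ 607.1 -237.6  128.7] [0.6 0.6]
h2 [ 541.1 -266.9  129.5] [0.7 0.7]
shA [649.8   5.5 167.5] [0.7 0.7]
shB [369.3  -4.6 176.5] [2.5 2.5]
mate [ 573.2 -252.5  130. ] [ 574.5 -252.7  130. ]
h1 [ 606.3 -237.5  130. ] [ 607.5 -238.3  130. ]
h2 [ 540.4 -266.8  130. ] [ 541.7 -267.1  130. ]
shA [648.6   5.4 170. ] [649.9   3.8 170. ]
shB [366.8  -4.3 170. ] [371.8   0.2 170. ]
```

Both cameras agree to about 1–3 mm. The mate is at (574,-252.5,130) with its long axis at 24°. The hinge midpoint is at (445,357.5,95), the handle bar at (462.6,152,130), with the lid ajar about 8.5° and the case turned about 5°. Next I'll approach the handle.

```bash
cat > mv.py <<'E'
import json,sys,numpy as np
from scipy.spatial.transform import Rotation as Ro
# usage: mv.py x y z a [x y z a ...]  : commanded state (x,y,z,a) tool down; prints rows for targets; saves last
def R(a):
    c,s=np.cos(np.radians(a)),np.sin(np.radians(a)); return np.array([[c,s,0],[s,-c,0],[0,0,-1]])
try: st=json.load(open("st.json"))
except: st=[199.215,-539.429,242.323,20.271]
v=np.array(list(map(float,sys.argv[1:]))).reshape(-1,4)
for t in v:
    d=R(st[3]).T@(t[:3]-np.array(st[:3]))/10
    print([float(x) for x in np.round(d,2)]+[0,0,round(float(-np.radians(t[3]-st[3])),4)])
# exact commanded after rounding
d=np.round(R(st[3]).T@(v[-1][:3]-np.array(st[:3]))/10,2)*10
new=(np.array(st[:3])+R(st[3])@d).tolist()+[st[3]-float(np.degrees(round(float(-np.radians(v[-1][3]-st[3])),4)))]
json.dump(new,open("st.json","w")); print(new)
E
python3 mv.py 430 -150 320 100
```

```text
[35.14, -28.54, -7.77, 0, 0, -1.3915]
[429.9708946659125, -149.9590562598774, 320.023, 99.99807719245405]
```

Request:
{"name": "arm_command", "arguments": {
  "steps": [
    [[35.14, -28.54, -7.77, 0, 0, -1.3915], [35.14, -28.54, -7.77, 0, 0, -1.3915], [35.14, -28.54, -7.77, 0, 0, -1.3915], [35.14, -28.54, -7.77, 0, 0, -1.3915], [35.14, -28.54, -7.77, 0, 0, -1.3915], [35.14, -28.54, -7.77, 0, 0, -1.3915], [35.14, -28.54, -7.77, 0, 0, -1.3915], [35.14, -28.54, -7.77, 0, 0, -1.3915], [35.14, -28.54, -7.77, 0, 0, -1.3915], [35.14, -28.54, -7.77, 0, 0, -1.3915], [35.14, -28.54, -7.77, 0, 0, -1.3915], [35.14, -28.54, -7.77, 0, 0, -1.3915]]
  ],
  "claw": 0.2
}}

```text
clock: 1.15
position: [432.6, -144.4, 321.3]
orientation: [[-0.187, 0.982, 0.003], [0.982, 0.187, 0.001], [0.001, 0.003, -1.0]]
force: [0.3, -1.4, 0.7]
opening: 34.3
```

```bash
python3 mv.py 462 152 260 184.9
```

```text
[29.18, 8.4, 6.0, 0, 0, -1.4818]
[462.03434100752156, 151.99321713560272, 260.023, 184.89896327493943]
```

Request:
{"name": "arm_command", "arguments": {
  "steps": [
    [[29.18, 8.4, 6.0, 0, 0, -1.4818], [29.18, 8.4, 6.0, 0, 0, -1.4818], [29.18, 8.4, 6.0, 0, 0, -1.4818], [29.18, 8.4, 6.0, 0, 0, -1.4818], [29.18, 8.4, 6.0, 0, 0, -1.4818], [29.18, 8.4, 6.0, 0, 0, -1.4818], [29.18, 8.4, 6.0, 0, 0, -1.4818], [29.18, 8.4, 6.0, 0, 0, -1.4818], [29.18, 8.4, 6.0, 0, 0, -1.4818], [29.18, 8.4, 6.0, 0, 0, -1.4818], [29.18, 8.4, 6.0, 0, 0, -1.4818], [29.18, 8.4, 6.0, 0, 0, -1.4818]]
  ]
}}

```text
clock: 2.15
position: [461.7, 152.1, 259.5]
orientation: [[-0.996, -0.092, -0.001], [-0.092, 0.996, -0.0], [0.001, -0.0, -1.0]]
force: [0.7, 0.2, 0.0]
opening: 34.2
```

Request:
{"name": "arm_command", "arguments": {
  "steps": [
    [[0, 0, 0, 0, 0, 0], [0, 0, 0, 0, 0, 0], [0, 0, 0, 0, 0, 0]]
  ]
}}

```text
clock: 2.4
position: [462.0, 151.8, 259.8]
orientation: [[-0.997, -0.082, -0.0], [-0.082, 0.997, -0.0], [0.0, -0.0, -1.0]]
force: [-0.4, -0.4, -0.4]
opening: 34.5
```

```bash
cat > look.py <<'E'
import sys
from h import *
n,f=sys.argv[1],sys.argv[2]
o=arm.get_obs(); im=arm.snapshot(n)
np.savez(f"pics/{f}.npz",p=o["position"],R=o["orientation"])
cv2.imwrite(f"pics/{f}.png",im[:,:,::-1])
R=o["orientation"]
print(o["clock"],o["position"],np.degrees(np.arctan2(R[1,0],R[0,0])),R[:,2],o["force"],o["opening"])
E
python3 look.py wrist w1; cat st.json
```

```text
2.4 [461.98858557 151.76686478 259.80149067] -175.2789384169612 [-2.89809793e-04 -1.78132848e-04 -9.99999942e-01] [-0.42682516 -0.35681346 -0.35016617] 34.50769145632547
[462.03434100752156, 151.99321713560272, 260.023, 184.89896327493943]
```

View pics/w1.png

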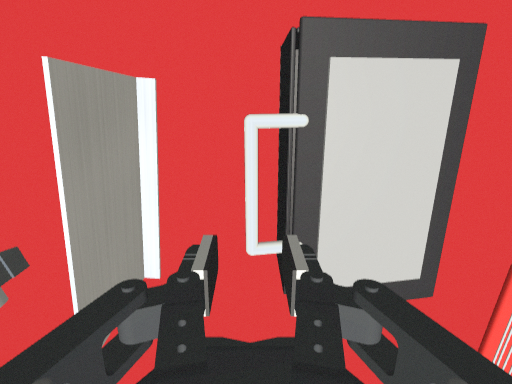

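The bar runs from (251,120) to (252,248), parallel to the image column. I'll check it against my estimate.

```bash
python3 - <<'E'
from h import *
d=np.load("pics/w1.npz");K,T=cam("wrist",dict(position=d["p"],orientation=d["R"]))
a=atz(K,T,(251,121),130);b=atz(K,T,(252.5,248),130);print(a,b,(a+b)/2,np.degrees(np.arctan2((a-b)[1],(a-b)[0])), np.linalg.norm(a-b))
print(proj(K,T,[462.6,152,130]),proj(K,T,[445,357.5,95]))
E
```

```text
[401.02260805 147.46664977 130.        ] [521.05481917 158.97399668 130.        ] [461.03871361 153.22032322 130.        ] -174.5238568521026 120.58254740598932
[250.33160307 190.12986992] [450.36680053 180.02058829]
```

```bash
python3 mv.py 461.5 153 122 185.2
```

```text
[0.04, 0.1, 13.8, 0, 0, -0.0053]
[461.550403375901, 152.9554044191923, 122.02300000000002, 185.20263090635876]
```

Request:
{"name": "arm_command", "arguments": {
  "steps": [
    [[0.04, 0.1, 3, 0, 0, -0.0053], [0.04, 0.1, 6, 0, 0, -0.0053], [0.04, 0.1, 9, 0, 0, -0.0053], [0.04, 0.1, 11, 0, 0, -0.0053], [0.04, 0.1, 13, 0, 0, -0.0053], [0.04, 0.1, 13.8, 0, 0, -0.0053], [0.04, 0.1, 13.8, 0, 0, -0.0053]]
  ]
}}

```text
clock: 3.03
position: [460.0, 152.6, 120.1]
orientation: [[-0.996, -0.089, -0.004], [-0.089, 0.996, -0.001], [0.004, -0.0, -1.0]]
force: [-1.2, -0.8, 0.7]
opening: 34.2
```

Request:
{"name": "arm_command", "arguments": {
  "steps": [
    [[0, 0, 0, 0, 0, 0], [0, 0, 0, 0, 0, 0], [0, 0, 0, 0, 0, 0], [0, 0, 0, 0, 0, 0], [0, 0, 0, 0, 0, 0], [0, 0, 0, 0, 0, 0], [0, 0, 0, 0, 0, 0]]
  ],
  "claw": 1,
  "grip_force": 30
}}

```text
clock: 3.62
position: [462.5, 153.1, 122.7]
orientation: [[-0.996, -0.091, 0.002], [-0.091, 0.996, 0.0], [-0.002, 0.0, -1.0]]
force: [2.1, 0.5, 1.3]
opening: 10.7
```

```bash
python3 look.py wrist w2; python3 - <<'E'
import numpy as np
# arc: hinge mid, case yaw
h=np.array([445.5,357.5,95.]); 
u=np.array([461.5,153.0])-h[:2]; print(np.hypot(*u)); u/=np.hypot(*u)
L=210.04; off=np.degrees(np.arctan2(4,210))
for th in range(10,92,4):
    a=np.radians(th+off); p=h[:2]+u*L*np.cos(a); print(th,np.round(p,1),round(95+L*np.sin(a)-8,1))
E
```

```text
3.6167 [462.49037386 153.10431393 122.65607163] -174.79877468015218 [ 2.19557567e-03  2.53829490e-04 -9.99997558e-01] [2.08843417 0.48427396 1.34804571] 10.699257234054475
205.12496191346386
10 [461.6 152. ] 127.4
14 [461.3 155.3] 141.7
18 [461.  159.6] 155.7
22 [460.6 164.9] 169.4
26 [460.1 171.1] 182.7
30 [459.5 178.2] 195.5
34 [458.9 186.2] 207.7
38 [458.2 195. ] 219.4
42 [457.5 204.6] 230.5
46 [456.7 214.9] 240.8
50 [455.8 226. ] 250.4
54 [454.9 237.7] 259.2
58 [453.9 249.9] 267.2
62 [452.9 262.7] 274.3
66 [451.9 276. ] 280.5
70 [450.8 289.6] 285.7
74 [449.7 303.6] 290.0
78 [448.6 317.9] 293.2
82 [447.5 332.3] 295.5
86 [446.3 346.9] 296.8
90 [445.2 361.5] 297.0
```

View pics/w2.png

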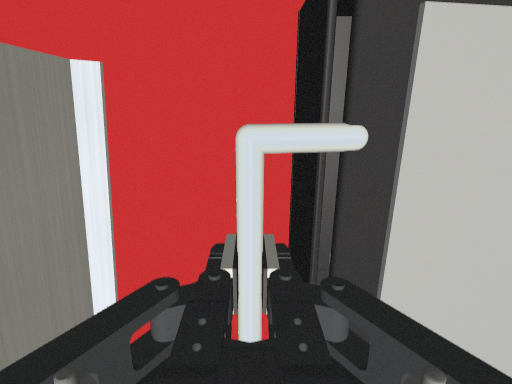

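```bash
python3 - <<'E'
import numpy as np
a0=9.7;L=210
def rows(aa,a0):
    for a in aa:
        r=np.radians([a,a0]); print([0,round(L*(np.cos(r[1])-np.cos(r[0]))/10,2),round(-L*(np.sin(r[0])-np.sin(r[1]))/10,2),0,0,0],',')
rows([10.7,12.7,16,20,24,28,32,36,40,44,46,47],9.7);print();rows([48,50,53,57,61,65,69,73,77,81,84,86],47);print();rows([87.5,88,88],86)
E
```

```text
[0, np.float64(0.06), np.float64(-0.36), 0, 0, 0] ,
[0, np.float64(0.21), np.float64(-1.08), 0, 0, 0] ,
[0, np.float64(0.51), np.float64(-2.25), 0, 0, 0] ,
[0, np.float64(0.97), np.float64(-3.64), 0, 0, 0] ,
[0, np.float64(1.52), np.float64(-5.0), 0, 0, 0] ,
[0, np.float64(2.16), np.float64(-6.32), 0, 0, 0] ,
[0, np.float64(2.89), np.float64(-7.59), 0, 0, 0] ,
[0, np.float64(3.71), np.float64(-8.81), 0, 0, 0] ,
[0, np.float64(4.61), np.float64(-9.96), 0, 0, 0] ,
[0, np.float64(5.59), np.float64(-11.05), 0, 0, 0] ,
[0, np.float64(6.11), np.float64(-11.57), 0, 0, 0] ,
[0, np.float64(6.38), np.float64(-11.82), 0, 0, 0] ,

[0, np.float64(0.27), np.float64(-0.25), 0, 0, 0] ,
[0, np.float64(0.82), np.float64(-0.73), 0, 0, 0] ,
[0, np.float64(1.68), np.float64(-1.41), 0, 0, 0] ,
[0, np.float64(2.88), np.float64(-2.25), 0, 0, 0] ,
[0, np.float64(4.14), np.float64(-3.01), 0, 0, 0] ,
[0, np.float64(5.45), np.float64(-3.67), 0, 0, 0] ,
[0, np.float64(6.8), np.float64(-4.25), 0, 0, 0] ,
[0, np.float64(8.18), np.float64(-4.72), 0, 0, 0] ,
[0, np.float64(9.6), np.float64(-5.1), 0, 0, 0] ,
[0, np.float64(11.04), np.float64(-5.38), 0, 0, 0] ,
[0, np.float64(12.13), np.float64(-5.53), 0, 0, 0] ,
[0, np.float64(12.86), np.float64(-5.59), 0, 0, 0] ,

[0, np.float64(0.55), np.float64(-0.03), 0, 0, 0] ,
[0, np.float64(0.73), np.float64(-0.04), 0, 0, 0] ,
[0, np.float64(0.73), np.float64(-0.04), 0, 0, 0] ,
```

Request:
{"name": "arm_command", "arguments": {
  "steps": [
    [[0, 0.06, -0.36, 0, 0, 0], [0, 0.21, -1.08, 0, 0, 0], [0, 0.51, -2.25, 0, 0, 0], [0, 0.97, -3.64, 0, 0, 0], [0, 1.52, -5.0, 0, 0, 0], [0, 2.16, -6.32, 0, 0, 0], [0, 2.89, -7.59, 0, 0, 0], [0, 3.71, -8.81, 0, 0, 0], [0, 4.61, -9.96, 0, 0, 0], [0, 5.59, -11.05, 0, 0, 0], [0, 6.11, -11.57, 0, 0, 0], [0, 6.38, -11.82, 0, 0, 0]]
  ]
}}

```text
clock: 4.67
position: [456.7, 215.5, 241.3]
orientation: [[-0.996, -0.09, 0.003], [-0.09, 0.996, -0.004], [-0.002, -0.004, -1.0]]
force: [5.5, -7.5, 2.2]
opening: 10.6
```

```bash
python3 look.py wrist w3
```

```text
4.6667 [456.7158299  215.50456717 241.25858298] -174.81758883952457 [ 0.00266606 -0.00379967 -0.99998923] [ 5.50641559 -7.53551582  2.2341334 ] 10.57721851660098
```

View pics/w3.png

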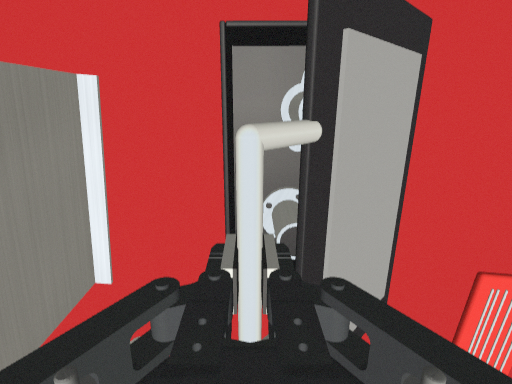

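The lid follows, standing at about 46°, and a stub is showing inside the case. I'll continue the arc.

Request:
{"name": "arm_command", "arguments": {
  "steps": [
    [[0, 0.27, -0.25, 0, 0, 0], [0, 0.82, -0.73, 0, 0, 0], [0, 1.68, -1.41, 0, 0, 0], [0, 2.88, -2.25, 0, 0, 0], [0, 4.14, -3.01, 0, 0, 0], [0, 5.45, -3.67, 0, 0, 0], [0, 6.8, -4.25, 0, 0, 0], [0, 8.18, -4.72, 0, 0, 0], [0, 9.6, -5.1, 0, 0, 0], [0, 11.04, -5.38, 0, 0, 0], [0, 12.13, -5.53, 0, 0, 0], [0, 12.86, -5.59, 0, 0, 0]]
  ]
}}

```text
clock: 5.72
position: [444.8, 344.7, 296.9]
orientation: [[-0.996, -0.091, 0.002], [-0.091, 0.996, -0.001], [-0.002, -0.001, -1.0]]
force: [4.3, -3.9, 6.0]
opening: 10.6
```

Request:
{"name": "arm_command", "arguments": {
  "steps": [
    [[0, 0.4, -0.02, 0, 0, 0], [0, 0.7, -0.04, 0, 0, 0], [0, 0.7, -0.04, 0, 0, 0], [0, 0.7, -0.04, 0, 0, 0]]
  ]
}}

```text
clock: 6.05
position: [444.2, 351.9, 297.1]
orientation: [[-0.996, -0.091, 0.002], [-0.091, 0.996, 0.001], [-0.002, 0.001, -1.0]]
force: [3.2, -0.4, 4.5]
opening: 10.8
```

```bash
python3 look.py wrist w4; python3 look.py top t4
```

```text
6.05 [444.15330962 351.94853746 297.09463412] -174.79541946319216 [ 1.87808356e-03  8.51060367e-04 -9.99997874e-01] [ 3.21939236 -0.36852548  4.53857252] 10.836711539318713
6.1 [444.17778211 351.9499695  297.1118268 ] -174.80028502429292 [ 0.0019387   0.00102252 -0.9999976 ] [3.02148962 0.55828786 5.17350639] 10.597621747432912
```

View pics/w4.png

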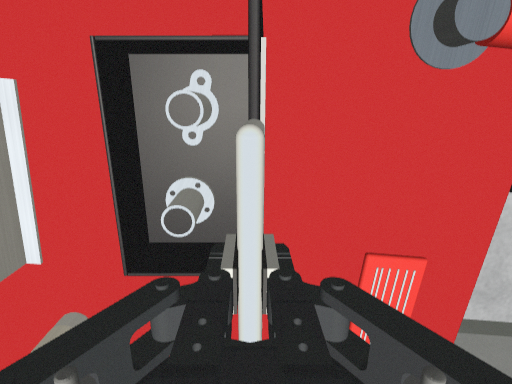

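View pics/t4.png

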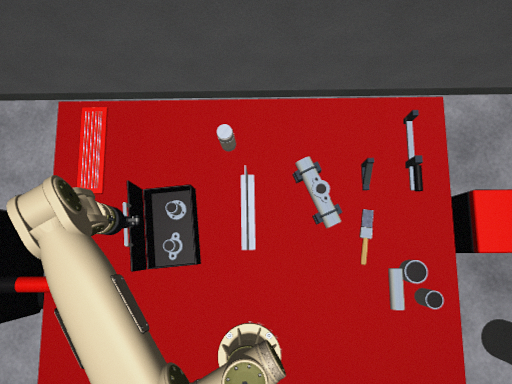

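The lid is about upright. The oblong stub is at the near end, at top-view pixel (173,245). I'll release and back off upward.

```bash
python3 - <<'E'
import json,numpy as np
st=json.load(open("st.json"));a=np.radians(st[3]);d=[0,199.4,-174.5]
st[0]+=np.sin(a)*d[1];st[1]-=np.cos(a)*d[1];st[2]+=174.5
json.dump(st,open("st.json","w"));print(st)
from h import *
d=np.load("pics/w4.npz");K,T=cam("wrist",dict(position=d["p"],orientation=d["R"]))
print(atz(K,T,(184,110),90),atz(K,T,(178,221),90))
a=atz(K,T,(201,81),13);b=atz(K,T,(192,134.5),13);print(a,b,(a+b)/2,np.degrees(np.arctan2((a-b)[1],(a-b)[0])), np.linalg.norm(a-b))
E
```

```text
[np.float64(443.4691485412825), np.float64(351.5339234578979), 296.523, 185.20263090635876]
[382.70140376 273.61185189  90.        ] [514.9622102  269.63315479  90.        ]
[347.05667093 278.75004243  13.        ] [417.45544379 269.29754325  13.        ] [382.25605736 274.02379284  13.        ] 172.35258876263353 71.0305354136558
```

Request:
{"name": "arm_command", "arguments": {
  "steps": [
    [[0, 0, 0, 0, 0, 0], [0, 0, 0, 0, 0, 0], [0, 0, 0, 0, 0, 0], [0, 0, 0, 0, 0, 0], [0, 0, -1, 0, 0, 0], [0, 0, -3, 0, 0, 0], [0, 0, -6, 0, 0, 0], [0, 0, -6, 0, 0, 0]]
  ],
  "claw": 0.2
}}

```text
clock: 6.82
position: [444.3, 352.2, 362.3]
orientation: [[-0.996, -0.091, 0.006], [-0.091, 0.996, 0.004], [-0.007, 0.003, -1.0]]
force: [0.5, 0.5, 0.7]
opening: 34.0
```

```bash
python3 - <<'E'
import json
st=json.load(open("st.json"));st[2]+=60;json.dump(st,open("st.json","w"))
E
python3 mv.py 382.5 274 356.5 185.2 382.5 274 200 185.2
```

```text
[6.77, -7.17, 0.0, 0, 0, 0.0]
[6.77, -7.17, 15.65, 0, 0, 0.0]
[382.54969133326733, 273.9903890176829, 200.02300000000002, 185.20263090635876]
```

Request:
{"name": "arm_command", "arguments": {
  "steps": [
    [[6.77, -7.17, 0, 0, 0, 0], [6.77, -7.17, 0, 0, 0, 0], [6.77, -7.17, 0, 0, 0, 0], [6.77, -7.17, 4, 0, 0, 0], [6.77, -7.17, 8, 0, 0, 0], [6.77, -7.17, 11, 0, 0, 0], [6.77, -7.17, 14, 0, 0, 0], [6.77, -7.17, 15.65, 0, 0, 0], [6.77, -7.17, 15.65, 0, 0, 0], [6.77, -7.17, 15.65, 0, 0, 0], [6.77, -7.17, 15.65, 0, 0, 0], [6.77, -7.17, 15.65, 0, 0, 0]]
  ],
  "claw": -1
}}

```text
clock: 7.82
position: [383.7, 274.6, 201.8]
orientation: [[-0.996, -0.091, 0.003], [-0.091, 0.996, 0.001], [-0.003, 0.001, -1.0]]
force: [-0.9, 0.6, 0.4]
opening: 85.7
```

```bash
python3 look.py wrist w5; python3 look.py side s5
```

```text
7.8167 [383.67561944 274.58723685 201.7759387 ] -174.7935231905372 [ 0.00275075  0.00131335 -0.99999535] [-0.88789791  0.60557929  0.40028081] 85.6582855163773
7.8667 [383.63833558 274.55640034 201.6524364 ] -174.79389558238734 [ 0.00271039  0.00126315 -0.99999553] [-0.01913351 -1.27047777  0.25352874] 85.27201203659246
```

View pics/w5.png

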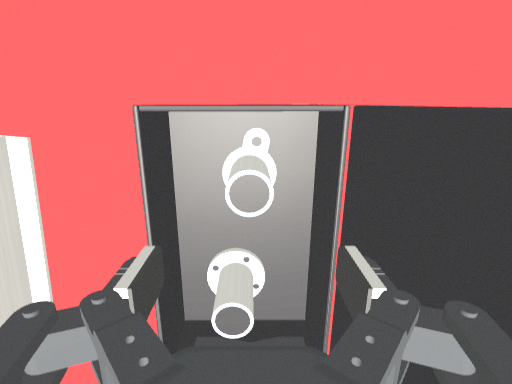

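View pics/s5.png

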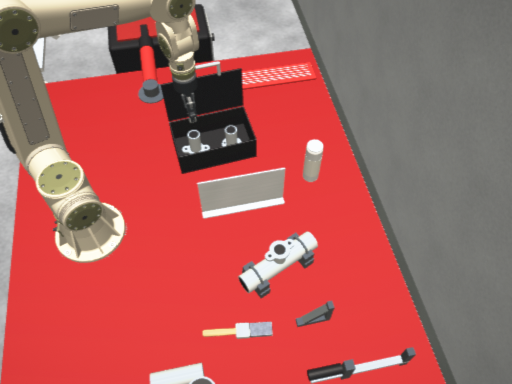

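The stub's rim is centred at (249.5,193.5) between the pads, and the wrist clears the lid.

```bash
python3 - <<'E'
from h import *
d=np.load("pics/w5.npz");K,T=cam("wrist",dict(position=d["p"],orientation=d["R"]))
print(atz(K,T,(249.5,193.5),90),atz(K,T,(226,193),90),atz(K,T,(274,193),90),atz(K,T,(257,141),13))
E
python3 - <<'E'
import cv2
im=cv2.imread("pics/w5.png")[115:230,200:300]
cv2.imwrite("pics/w5c.png",cv2.resize(im,None,fx=5,fy=5,interpolation=2))
E
```

```text
[382.47311034 274.0455015   90.        ] [383.84181109 253.93552064  90.        ] [380.13372968 294.93125232  90.        ] [346.61551564 278.92222989  13.        ]
```

View pics/w5c.png

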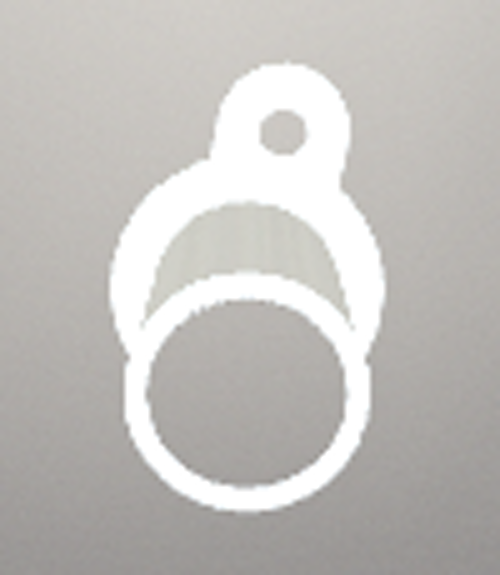

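Stub centre (382.5,274.0), axis -7.5°, hole radius 35.9 mm as expected for holes 72 mm apart. Now descending to grip at about z 65.

```bash
python3 mv.py 382.3 274 58 185.2
```

```text
[0.02, 0.0, 14.2, 0, 0, 0.0]
[382.3505152860871, 273.97225335586285, 58.023000000000025, 185.20263090635876]
```

Request:
{"name": "arm_command", "arguments": {
  "steps": [
    [[0.02, 0, 2, 0, 0, 0], [0.02, 0, 4.5, 0, 0, 0], [0.02, 0, 7, 0, 0, 0], [0.02, 0, 9.5, 0, 0, 0], [0.02, 0, 12, 0, 0, 0], [0.02, 0, 13.5, 0, 0, 0], [0.02, 0, 14.2, 0, 0, 0], [0.02, 0, 14.2, 0, 0, 0], [0.02, 0, 14.2, 0, 0, 0]]
  ]
}}

```text
clock: 8.67
position: [383.0, 274.2, 58.7]
orientation: [[-0.996, -0.091, 0.001], [-0.091, 0.996, 0.0], [-0.001, 0.0, -1.0]]
force: [0.5, 0.6, -0.1]
opening: 85.5
```

Request:
{"name": "arm_command", "arguments": {
  "steps": [
    [[0, 0, 0, 0, 0, 0], [0, 0, 0, 0, 0, 0], [0, 0, 0, 0, 0, 0], [0, 0, 0, 0, 0, 0], [0, 0, 0, 0, 0, 0], [0, 0, 0, 0, 0, 0], [0, 0, 0, 0, 0, 0], [0, 0, 0, 0, 0, 0]]
  ],
  "claw": 1,
  "grip_force": 70
}}

```text
clock: 9.33
position: [383.1, 274.2, 59.1]
orientation: [[-0.996, -0.091, 0.002], [-0.091, 0.996, 0.001], [-0.002, 0.0, -1.0]]
force: [-0.5, -1.3, 5.5]
opening: 40.7
```

```bash
python3 look.py wrist w6
```

```text
9.3333 [383.11545723 274.21614752  59.05827824] -174.79987161279527 [ 1.89319729e-03  5.95280227e-04 -9.99998031e-01] [-0.51017861 -1.29524209  5.48639407] 40.71938180664022
```

View pics/w6.png

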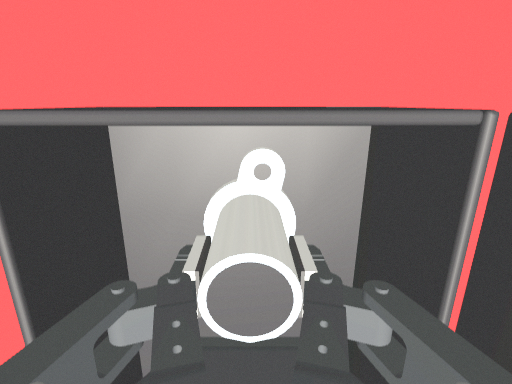

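The grip is good (opening 40.7, stub at its expected place). I'll lift straight up.

Request:
{"name": "arm_command", "arguments": {
  "steps": [
    [[0, 0, -0.3, 0, 0, 0], [0, 0, -1, 0, 0, 0], [0, 0, -2.5, 0, 0, 0], [0, 0, -4.5, 0, 0, 0], [0, 0, -7, 0, 0, 0], [0, 0, -10, 0, 0, 0], [0, 0, -13, 0, 0, 0], [0, 0, -16, 0, 0, 0], [0, 0, -19, 0, 0, 0], [0, 0, -22, 0, 0, 0], [0, 0, -24, 0, 0, 0], [0, 0, -25, 0, 0, 0]]
  ]
}}

```text
clock: 10.38
position: [382.7, 274.2, 310.9]
orientation: [[-0.996, -0.091, 0.003], [-0.091, 0.996, 0.001], [-0.003, 0.001, -1.0]]
force: [0.5, 0.2, -4.7]
opening: 40.9
```

```bash
python3 - <<'E'
import json,subprocess,numpy as np
st=json.load(open("st.json"));st[2]+=250;json.dump(st,open("st.json","w"))
b=np.array([573.3,-252.5,308,216.6]);a=np.array(st);args=[]
for i in range(1,13):
    s=i/12; f=s*s*(3-2*s)
    args+=list(map(str,a+(b-a)*f*.5 if False else a+(b-a)*0.5*(i/12)**1.3))
print(subprocess.run(["python3","mv.py"]+args,capture_output=True,text=True).stdout)
E
python3 look.py wrist w7
```

```text
[-0.28, -1.07, 0.0, 0, 0, -0.0108]
[-0.69, -2.64, 0.0, 0, 0, -0.0267]
[-1.17, -4.47, 0.0, 0, 0, -0.0452]
[-1.71, -6.49, 0.0, 0, 0, -0.0657]
[-2.28, -8.68, 0.0, 0, 0, -0.0878]
[-2.89, -11.0, 0.0, 0, 0, -0.1113]
[-3.53, -13.44, 0.0, 0, 0, -0.136]
[-4.2, -15.99, 0.0, 0, 0, -0.1617]
[-4.9, -18.63, 0.0, 0, 0, -0.1885]
[-5.62, -21.37, 0.0, 0, 0, -0.2162]
[-6.36, -24.18, 0.0, 0, 0, -0.2447]
[-7.12, -27.08, 0.0, 0, 0, -0.274]
[477.8128741866414, 10.744181081757347, 308.023, 200.90167449294333]

10.3833 [382.72014354 274.20756837 310.87126286] -174.7925456470989 [ 0.00293593  0.00134732 -0.99999478] [ 0.46914562  0.15606659 -4.73888831] 40.92606741767522
```

View pics/w7.png

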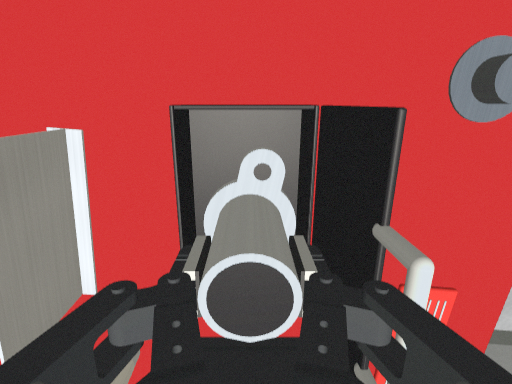

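The stub lifted without slipping: its ear is still at (262,171). Underside is about 256 mm up, well above the shield. I'll carry it across.

Request:
{"name": "arm_command", "arguments": {
  "steps": [
    [[-0.28, -1.07, 0, 0, 0, -0.0108], [-0.69, -2.64, 0, 0, 0, -0.0267], [-1.17, -4.47, 0, 0, 0, -0.0452], [-1.71, -6.49, 0, 0, 0, -0.0657], [-2.28, -8.68, 0, 0, 0, -0.0878], [-2.89, -11.0, 0, 0, 0, -0.1113], [-3.53, -13.44, 0, 0, 0, -0.136], [-4.2, -15.99, 0, 0, 0, -0.1617], [-4.9, -18.63, 0, 0, 0, -0.1885], [-5.62, -21.37, 0, 0, 0, -0.2162], [-6.36, -24.18, 0, 0, 0, -0.2447], [-7.12, -27.08, 0, 0, 0, -0.274]]
  ]
}}

```text
clock: 11.43
position: [477.0, 9.7, 306.0]
orientation: [[-0.934, -0.358, -0.004], [-0.358, 0.934, 0.001], [0.003, 0.002, -1.0]]
force: [0.7, -0.2, -5.6]
opening: 40.8
```

```bash
python3 - <<'E'
import json,subprocess,numpy as np
st=json.load(open("st.json"))
b=np.array([573.3,-252.5,308,216.6]);a=np.array(st);args=[]
for i in range(1,13):
    args+=list(map(str,a+(b-a)*(1-(1-i/12)**1.3)))
print(subprocess.run(["python3","mv.py"]+args,capture_output=True,text=True).stdout)
E
```

```text
[0.05, -2.99, 0.0, 0, 0, -0.0293]
[0.1, -5.91, 0.0, 0, 0, -0.0578]
[0.15, -8.74, 0.0, 0, 0, -0.0855]
[0.19, -11.47, 0.0, 0, 0, -0.1122]
[0.24, -14.1, 0.0, 0, 0, -0.138]
[0.28, -16.63, 0.0, 0, 0, -0.1627]
[0.32, -19.03, 0.0, 0, 0, -0.1862]
[0.36, -21.29, 0.0, 0, 0, -0.2083]
[0.39, -23.38, 0.0, 0, 0, -0.2288]
[0.43, -25.27, 0.0, 0, 0, -0.2473]
[0.45, -26.89, 0.0, 0, 0, -0.2632]
[0.47, -28.0, 0.0, 0, 0, -0.274]
[573.31644663119, -252.50694930580403, 308.023, 216.6007180795279]
```

Request:
{"name": "arm_command", "arguments": {
  "steps": [
    [[0.05, -2.99, 0, 0, 0, -0.0293], [0.1, -5.91, 0, 0, 0, -0.0578], [0.15, -8.74, 0, 0, 0, -0.0855], [0.19, -11.47, 0, 0, 0, -0.1122], [0.24, -14.1, 0, 0, 0, -0.138], [0.28, -16.63, 0, 0, 0, -0.1627], [0.32, -19.03, 0, 0, 0, -0.1862], [0.36, -21.29, 0, 0, 0, -0.2083], [0.39, -23.38, 0, 0, 0, -0.2288], [0.43, -25.27, 0, 0, 0, -0.2473], [0.45, -26.89, 0, 0, 0, -0.2632], [0.47, -28.0, 0, 0, 0, -0.274]]
  ]
}}

```text
clock: 12.43
position: [573.0, -253.8, 305.1]
orientation: [[-0.803, -0.596, -0.004], [-0.596, 0.803, 0.002], [0.002, 0.004, -1.0]]
force: [0.9, -1.0, -5.5]
opening: 41.2
```

Request:
{"name": "arm_command", "arguments": {
  "steps": [
    [[0, 0, 0.5, 0, 0, 0], [0, 0, 1.5, 0, 0, 0], [0, 0, 3, 0, 0, 0], [0, 0, 4.5, 0, 0, 0], [0, 0, 6, 0, 0, 0], [0, 0, 7, 0, 0, 0], [0, 0, 7, 0, 0, 0], [0, 0, 7, 0, 0, 0], [0, 0, 7, 0, 0, 0]]
  ]
}}

```text
clock: 13.18
position: [573.5, -252.3, 238.7]
orientation: [[-0.803, -0.596, 0.001], [-0.596, 0.803, -0.0], [-0.0, -0.001, -1.0]]
force: [0.3, -0.2, -4.9]
opening: 40.5
```

```bash
python3 - <<'E'
import json
st=json.load(open("st.json"));st[2]-=70;json.dump(st,open("st.json","w"))
E
python3 look.py wrist w8; python3 look.py side s8;python3 look.py top t8; python3 - <<'E'
import cv2
im=cv2.imread("pics/s8.png")[120:320,180:380]
cv2.imwrite("pics/s8c.png",cv2.resize(im,None,fx=3,fy=3,interpolation=2))
E
```

```text
13.1833 [ 573.52806007 -252.3176389   238.68364975] -143.38342434706385 [ 6.74074125e-04 -4.05276646e-04 -9.99999691e-01] [ 0.32374906 -0.18604499 -4.89328837] 40.50160234791697
13.2333 [ 573.78617692 -252.54425127  239.09621671] -143.38706961195393 [ 1.48378156e-03 -9.31431478e-04 -9.99998465e-01] [ 0.48963545 -1.09118811 -6.26683968] 40.58376701538924
13.2833 [ 573.86872939 -252.6777574   239.26739051] -143.39264498237762 [ 0.0018549  -0.0011226  -0.99999765] [ 0.56117307 -0.63936641 -4.11182994] 40.640244612385736
```

View pics/w8.png

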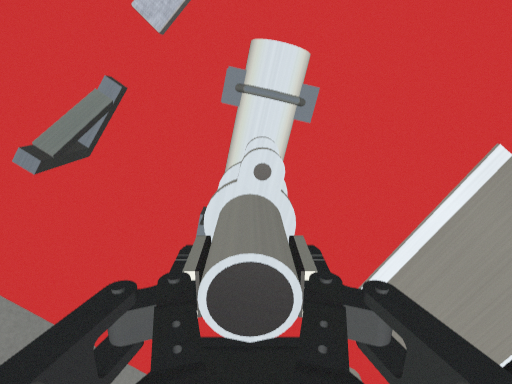

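View pics/s8c.png

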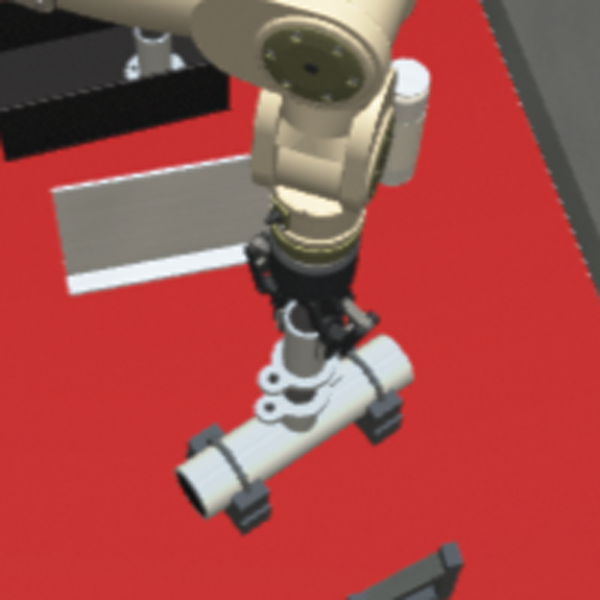

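View pics/t8.png

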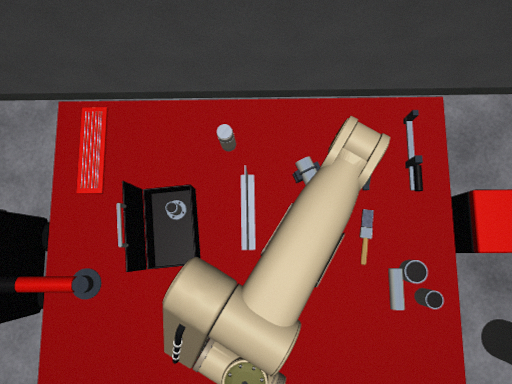

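The stub is above the mate, with both near ears visible in the side view: stub hole at crop (272,379), mate hole at (269,407). I'll check alignment from a sharper crop.

```bash
python3 - <<'E'
import cv2
im=cv2.imread("pics/s8.png")[220:280,245:335]
cv2.imwrite("pics/s8d.png",cv2.resize(im,None,fx=8,fy=8,interpolation=2))
im=cv2.imread("pics/w8.png")[120:250,190:320]
cv2.imwrite("pics/w8d.png",cv2.resize(im,None,fx=5,fy=5,interpolation=2))
E
```

```text
(no output)
```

View pics/s8d.png

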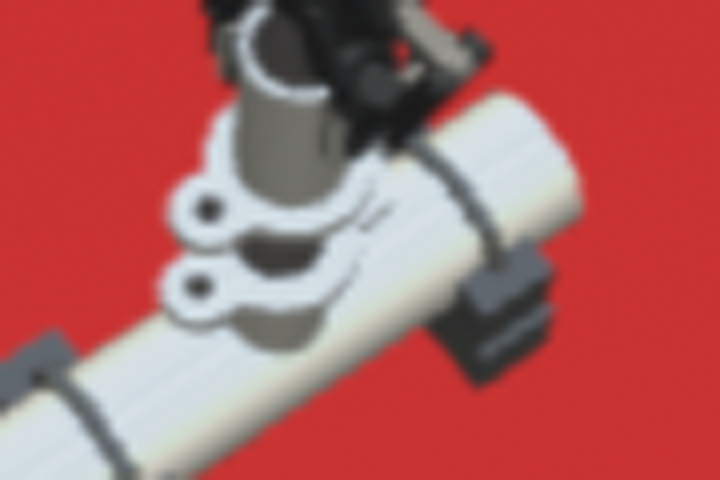

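View pics/w8d.png

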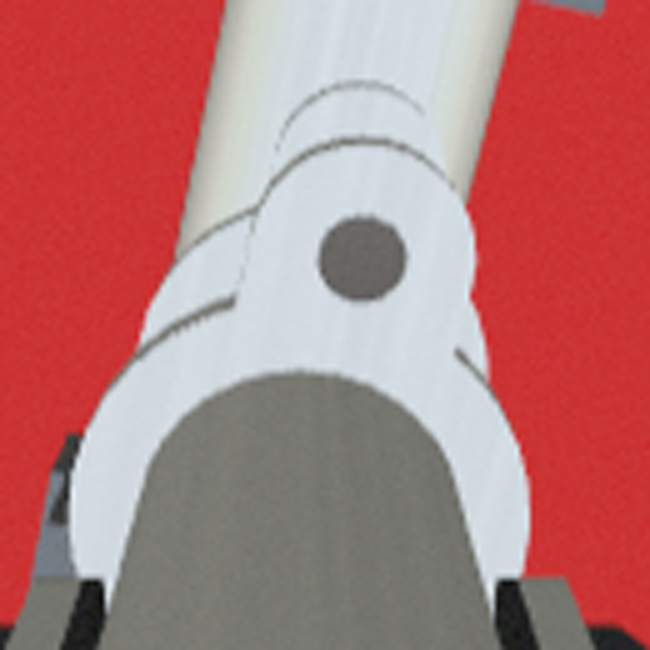

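```bash
python3 - <<'E'
from h import *
np.set_printoptions(precision=1,suppress=True)
s=cam("side")
a=atz(*s,(271.0,246.1),193);b=atz(*s,(269.9,255.75),130);print("side stub hole",a,"mate hole",b)
d=np.load("pics/w8.npz");K,T=cam("wrist",dict(position=d["p"],orientation=d["R"]))
zt=d["p"][2]-54.06+8
h=atz(K,T,(262.6,171.4),zt);print("wrist stub hole",h,zt)
tcp=d["p"]; print("tcp->hole",(h-tcp)[:2], np.degrees(np.arctan2(*(h-tcp)[1::-1])),np.linalg.norm((h-tcp)[:2]))
# disc outlines
def circ(c,z,r): 
    t=np.linspace(0,2*np.pi,721); return np.array([proj(K,T,[c[0]+r*np.cos(x),c[1]+r*np.sin(x),z]) for x in t])
def ear(c,z,yaw,lr=36,r=14):
    y=np.radians(yaw);return circ((c[0]+lr*np.cos(y),c[1]+lr*np.sin(y)),z,r)
for sgn,nm in((0,"yaw203.9"),):
    q=ear((574,-252.5),130,203.9); print("mate ear top px",q[q[:,1].argmin()])
q=circ((574,-252.5),130,30);
for nm,row in(("row184",184),("row192",192)):
    w=q[abs(q[:,1]-row)<.6]; print("mate disc",nm,w[:,0].min(),w[:,0].max())
# draw overlay
im=cv2.imread("pics/w8.png");im=cv2.resize(im[120:250,190:320],None,fx=5,fy=5,interpolation=2)
def dr(q,col): cv2.polylines(im,[np.int32(((q-[190,120])*5+2))],True,col,1)
dr(circ((574,-252.5),130,30),(0,255,0));dr(ear((574,-252.5),130,203.9),(0,255,0))
c=tcp[:2]
z=zt
dr(circ(c,z,30),(255,0,0));dr(ear(c,z,203.9),(255,0,0));dr(ear(c,z,203.9,36,4.5),(255,0,0));dr(ear(c,z-8,203.9),(0,0,255));dr(circ(c,z-8,30),(0,0,255))
cv2.imwrite("pics/w8o.png",im)
E
```

```text
side stub hole [ 543.  -269.4  193. ] mate hole [ 542.  -267.3  130. ]
wrist stub hole [ 540.1 -267.3  192.6] 192.6236497468396
tcp->hole [-33.4 -14.9] -155.8984664909978 36.60861256901686
mate ear top px [259.  138.3]
mate disc row184 215.75564514542347 282.49046431586254
mate disc row192 213.93080914794868 284.26627513247445
```

View pics/w8o.png

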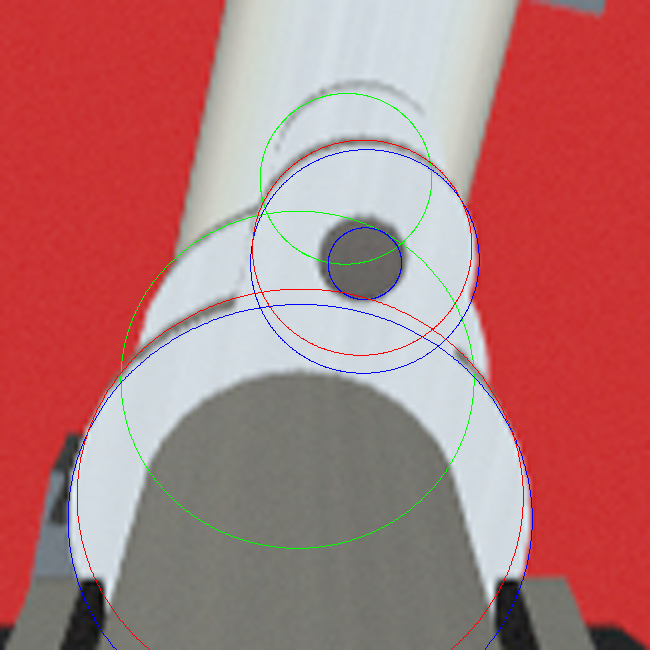

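Request:
{"name": "arm_command", "arguments": {
  "steps": [
    [[0.05, 0.23, 0.5, 0, 0, 0], [0.05, 0.23, 1.2, 0, 0, 0], [0.05, 0.23, 2, 0, 0, 0], [0.05, 0.23, 2.8, 0, 0, 0], [0.05, 0.23, 3.3, 0, 0, 0], [0.05, 0.23, 3.5, 0, 0, 0], [0.05, 0.23, 3.5, 0, 0, 0], [0.05, 0.23, 3.5, 0, 0, 0], [0.05, 0.23, 3.5, 0, 0, 0], [0.05, 0.23, 3.5, 0, 0, 0], [0.05, 0.23, 3.5, 0, 0, 0], [0.05, 0.23, 3.5, 0, 0, 0]]
  ]
}}

```text
clock: 14.33
position: [571.7, -251.1, 203.3]
orientation: [[-0.803, -0.596, 0.001], [-0.596, 0.803, -0.0], [-0.0, -0.001, -1.0]]
force: [-0.1, 0.4, -4.9]
opening: 40.3
```

```bash
python3 look.py wrist w9; python3 look.py side s9
python3 - <<'E'
import cv2
im=cv2.imread("pics/s9.png")[220:280,245:335]
cv2.imwrite("pics/s9d.png",cv2.resize(im,None,fx=8,fy=8,interpolation=2))
im=cv2.imread("pics/w9.png")[120:250,190:320]
cv2.imwrite("pics/w9d.png",cv2.resize(im,None,fx=5,fy=5,interpolation=2))
E
```

```text
14.3333 [ 571.70287483 -251.05794254  203.34788767] -143.39962897379485 [ 5.73411083e-04 -4.04277340e-04 -9.99999754e-01] [-0.1336774   0.44884506 -4.8867298 ] 40.250600530820336
14.3833 [ 571.64302422 -251.02496725  203.24273812] -143.40005175853435 [ 3.70648937e-04 -3.10957353e-04 -9.99999883e-01] [ 0.44921528 -1.09180564 -5.42203713] 40.57039395664197
```

View pics/s9d.png

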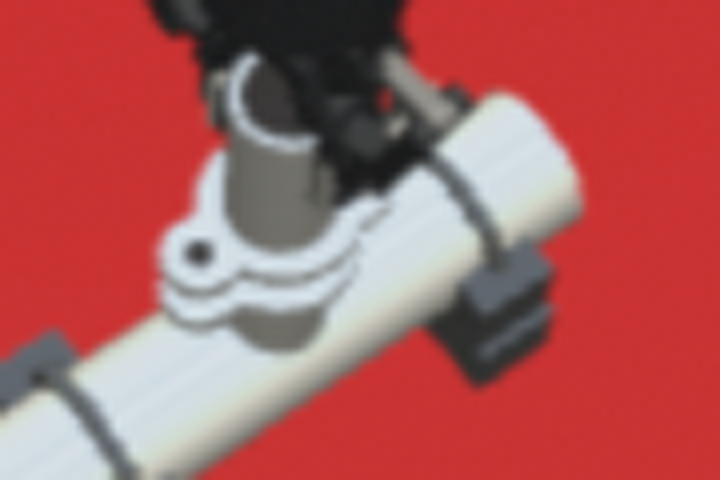

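View pics/w9d.png

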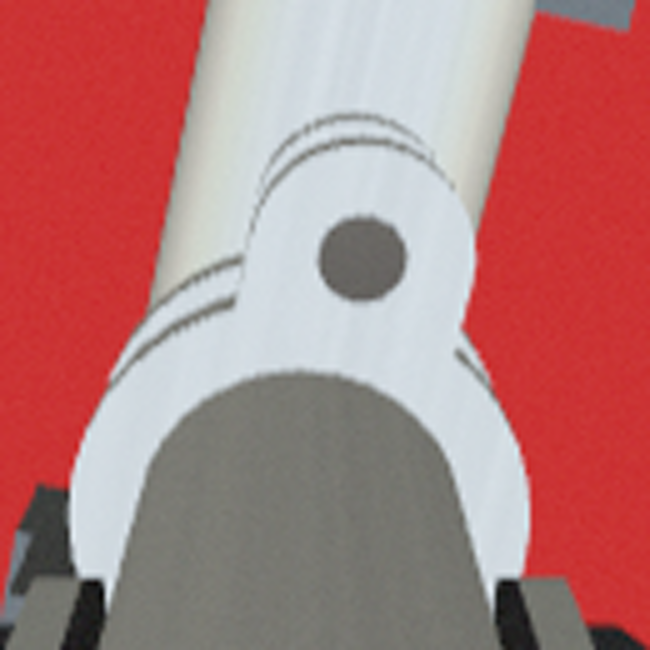

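```bash
cat > ov.py <<'E'
import sys
from h import *
f=sys.argv[1]; mx,my,myaw,sx,sy,syaw=map(float,sys.argv[2:8])  # mate world; stub: offset from tcp in tool x,y, yaw of stub rel world
d=np.load(f"pics/{f}.npz");o=dict(position=d["p"],orientation=d["R"]);K,T=cam("wrist",o)
zu=d["p"][2]-54.06
x0,y0,w,k=190,110,130,6
im=cv2.imread(f"pics/{f}.png");im=cv2.resize(im[y0:y0+w-30,x0:x0+w],None,fx=k,fy=k,interpolation=2)
def arc(c,z,yaw,col):
    y=np.radians(yaw)
    for (l,r) in((0,30),(36,14),(36,4.5)):
        t=np.linspace(0,2*np.pi,181)
        q=np.array([proj(K,T,[c[0]+l*np.cos(y)+r*np.cos(x),c[1]+l*np.sin(y)+r*np.sin(x),z]) for x in t])
        cv2.polylines(im,[np.int32(((q-[x0,y0]+.5)*k-.5)*16)],True,col,1,cv2.LINE_AA,4)
arc((mx,my),130,myaw,(0,200,0)); arc((mx,my),122,myaw,(0,100,0))
c=(d["p"]+d["R"]@[sx,sy,0])[:2]; print("stub centre",c,"underside",zu)
arc(c,zu+8,syaw,(0,0,255)); arc(c,zu,syaw,(255,0,0))
cv2.imwrite(f"pics/{f}o.png",im)
E
python3 ov.py w9 572.5 -250.5 203.9 0.6 0 203.9
```

```text
stub centre [ 571.22118667 -251.41568058] underside 149.28788766564227
```

View pics/w9o.png

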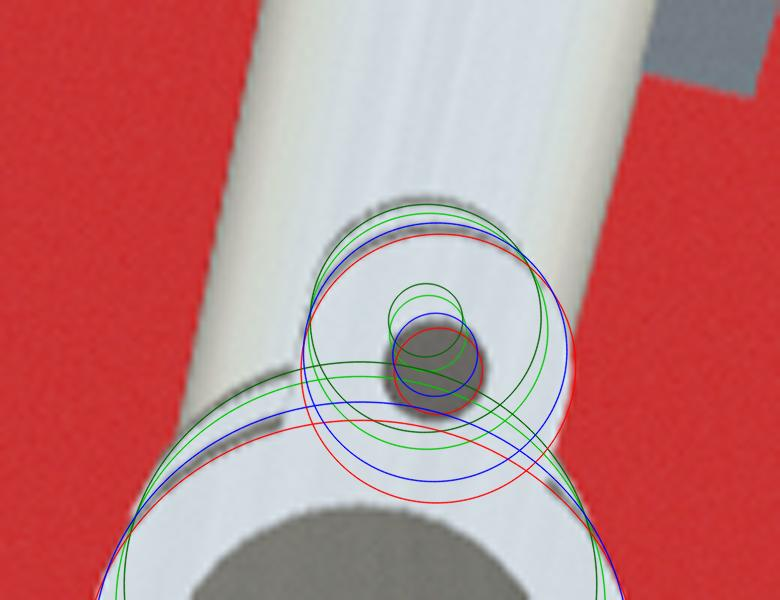

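```bash
python3 ov.py w9 572.0 -250.9 203.9 0.6 0 203.7; python3 - <<'E'
from h import *
s=cam("side")
a=atz(*s,(269.9,251.4),157.2);b=atz(*s,(269.9,255.75),130);print(a,b, a-b, proj(*s,[541,-266,130]),proj(*s,[541,-266,131]))
E
```

```text
stub centre [ 571.22118667 -251.41568058] underside 149.28788766564227
[ 541.32460489 -267.06865918  157.2       ] [ 541.98875557 -267.29878553  130.        ] [-0.66415068  0.23012636 27.2       ] [269.46902045 255.41572864] [269.47764191 255.25922636]
```

View pics/w9o.png

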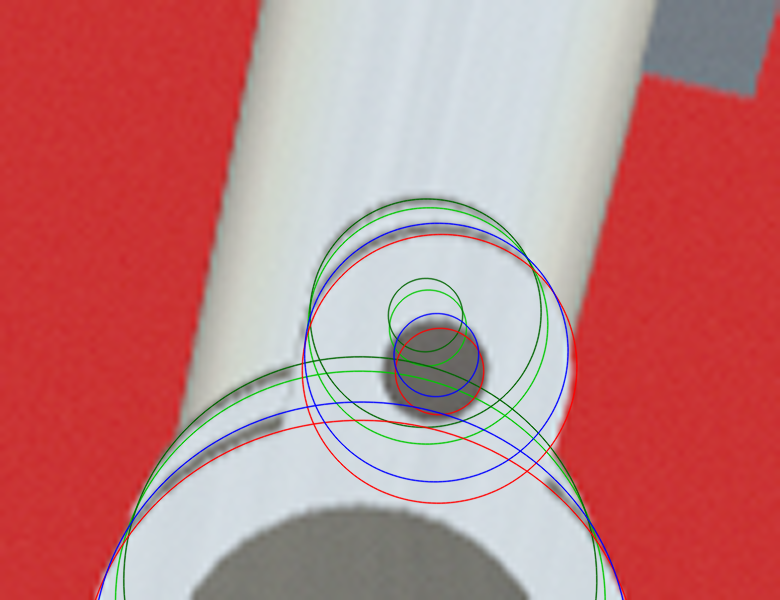

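Request:
{"name": "arm_command", "arguments": {
  "steps": [
    [[-0.04, -0.01, 0.15, 0, 0, 0], [-0.07, -0.02, 0.3, 0, 0, 0], [-0.07, -0.02, 0.45, 0, 0, 0], [-0.07, -0.02, 0.6, 0, 0, 0], [-0.07, -0.02, 0.75, 0, 0, 0], [-0.07, -0.02, 0.9, 0, 0, 0], [-0.07, -0.02, 1.0, 0, 0, 0], [-0.07, -0.02, 1.1, 0, 0, 0], [-0.07, -0.02, 1.1, 0, 0, 0], [-0.07, -0.02, 1.1, 0, 0, 0], [-0.07, -0.02, 1.1, 0, 0, 0], [-0.07, -0.02, 1.1, 0, 0, 0]]
  ]
}}

```text
clock: 15.43
position: [572.3, -250.7, 192.1]
orientation: [[-0.803, -0.596, 0.0], [-0.596, 0.803, -0.0], [-0.0, -0.0, -1.0]]
force: [0.3, 0.1, -5.6]
opening: 40.8
```

Request:
{"name": "arm_command", "arguments": {
  "steps": [
    [[0, 0, 0, 0, 0, 0], [0, 0, 0, 0, 0, 0], [0, 0, 0, 0, 0, 0], [0, 0, 0, 0, 0, 0], [0, 0, 0, 0, 0, 0], [0, 0, 0, 0, 0, 0]]
  ]
}}

```text
clock: 15.93
position: [572.2, -250.7, 192.0]
orientation: [[-0.803, -0.596, 0.0], [-0.596, 0.803, -0.0], [0.0, -0.0, -1.0]]
force: [-0.8, -0.9, -5.2]
opening: 40.9
```

```bash
python3 look.py wrist w10; python3 look.py side s10; python3 look.py top t10
python3 - <<'E'
import cv2
im=cv2.imread("pics/s10.png")[220:280,245:335]
cv2.imwrite("pics/s10d.png",cv2.resize(im,None,fx=8,fy=8,interpolation=2))
E
python3 ov.py w10 572.0 -250.9 203.9 0.6 0 204
```

```text
15.9333 [ 572.23645081 -250.72196552  192.02325881] -143.4014129179219 [ 7.24871503e-05 -1.02081833e-04 -9.99999992e-01] [-0.82414141 -0.87798574 -5.2128166 ] 40.88197438820061
15.9833 [ 572.24307964 -250.7155919   192.01556284] -143.39859461916535 [ 4.26491063e-05 -1.24590087e-04 -9.99999991e-01] [ 0.22632542 -0.02382063 -5.40947529] 40.77218696395505
16.0333 [ 572.23938638 -250.70307255  192.0088764 ] -143.3969850541385 [ 3.40325796e-05 -1.21599734e-04 -9.99999992e-01] [ 0.02075025 -0.42928424 -5.72980856] 40.68012428178269
stub centre [ 571.75475151 -251.07968857] underside 137.96325881461414
```

View pics/s10d.png

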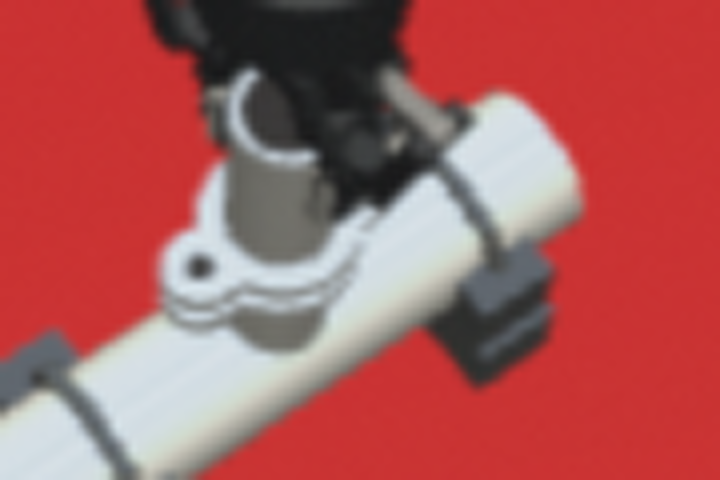

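View pics/w10o.png

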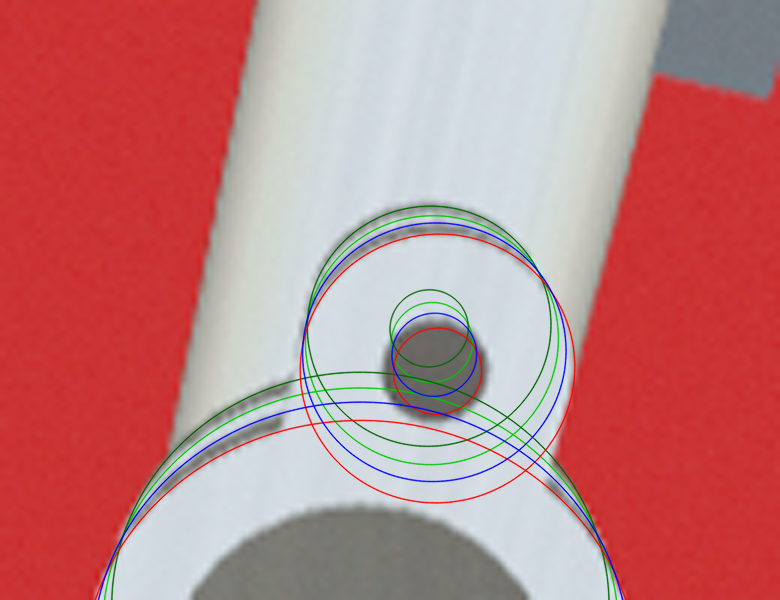

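View pics/w10.png

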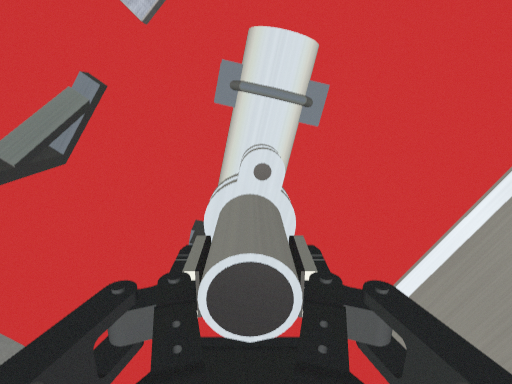

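View pics/s10.png

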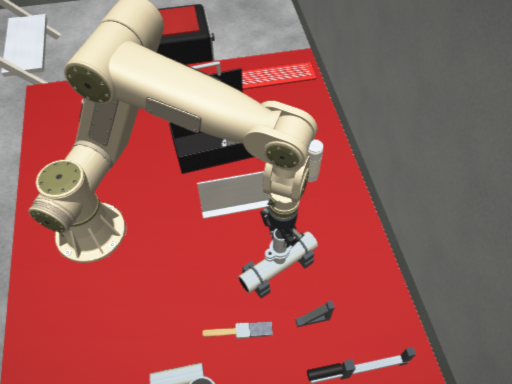

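Both views agree: the holes line up to within about 0.3 mm, the gap is about 8 mm and the arm is steady. Handing in.

```bash
python3 -c "
from workcell import arm
print(arm.sign_off()); o=arm.get_obs(); print(o['clock'],o['position'],o['force'],o['opening'])"
```

```text
the job is handed in; nothing more can be done
None
the job is handed in; nothing more can be done
```

The lid is standing about upright, and the oblong stub is held upright, flange down, over the matching flange with about 8 mm of air between them. The job was handed in at about 16 s, with the gripper still holding the stub.

- **Lid:** I gripped the bar, swung the lid to about 88° and let go. In the last top view it was still standing there.
- **Carry:** The stub's underside was about 250 mm up as it crossed the shield, against the shield's 170 mm. The forces I read never suggested a knock. They stayed under about 10 N and later showed only the stub's weight.
- **Gap:** The measured tool height puts the stub's underside at 138.0 mm, so the gap is 8.0 mm. The side view agrees, but only to about 1–1.5 mm.
- **Alignment:** The wrist view puts the centres about 0.3 mm apart and the angle within about 0.2°. In the side view the near bolt holes line up to within measuring error. I could only see the near-side bolt hole directly.
- **Other things:** The round stub is still in the case, and nothing else looked moved in the last pictures.

**Disagreement:** the first two-camera fix of the matching flange was about 2.5 mm off what the wrist camera showed. I corrected the position using wrist and side views close up, where the two agree.

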